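Drag a tray of heel blanks to the front of a deep rack with a hand hook

ROBOT

A 6-joint arm with a two-finger parallel gripper is mounted at the origin on the work surface. World frame = base frame: x ahead of the robot, y to its left, z up, the work surface at z = 0. Lengths are in m, angles in rad, forces in N, time in s.
With the tool pointing down it reaches from about 0.375 to 0.925 m from the base axis. Payload 5.7 kg.
Tool frame: the origin (TCP) lies on the centre line of the jaws, within the pads' length; the fingertips stand 14 mm ahead of it and the grasp point (between the pads) lies 5 mm behind it (env.tip_extent is the distance from the TCP to the fingertips, in m); z points along the fingers, y is the line along which they close (so a half turn about z gives the same grasp; the last joint's range is limited). The gripper opens to 88 mm and grips with 3 to 60 N. Pads are 20 mm wide; open, the fingers measure 115 mm over their backs; the gripper's body (75 mm by 178 mm) begins 61 mm behind the grasp point.
Start: joints at [-1.427, 0.359, 1.51, -0, 1.272, -0.115], TCP at [0.154, -0.58, 0.237] pointing down, gripper open.
Joint ranges: [-2.97, 2.97], [-1.01, 2.36], [0.21, 2.38], [-0.96, 4.11], [0.2, 2.71], [-2.98, 2.98]. Speed limits (rad/s): [2.39, 2.39, 3.14, 3.14, 3.14, 3.14].

INTERFACE

Orientations are given as a rotation vector (axis times angle).
In Python, from bench import env, imaging, workorder gives the robot as it stands.
- The arm moves only by the tool drive_tool, never from a script. Its argument "series" is a list of rows, each a list of 6 numbers: the shift along the tool's x, y, z in m, then the turn, a rotation vector about the tool's x, y, z in rad. In form: [[dx, dy, dz, wx, wy, wz], ...]. A call has exactly 5 rows; each row shifts and turns the commanded pose from where the row before left it, along the tool's axes as they then stand; what a row does not reach is not made up. A row lasts 1/10 s, in which the tool goes at most 50 mm and 8.59 degrees, less where a joint would pass 70% of its speed; a pose out of reach is approached as far as the arm can. A call is refused whole if a number of a shift passes 0.05 or a number of a turn 0.15, either way. A call with a gripper value outside its range is refused whole. "gripper" is the opening, from -1 (shut) to 1 (fully open), so that 0 is half open, set as the call begins (left out, the last holds). The fingers move at their own pace and stop on an object; "newtons" is the grip in N (left out, the last holds). Time passes only in rows, so rows that do not move let the fingers close, or fill a call up. It gives the time, the measured TCP pose, the force, the opening and the grip force at its end, in the units of the state.
- env.state(): the state, without advancing time (a new reading comes with each control period).
- imaging.read_camera(name): name is "scene" or "top" or "wrist"; returns (picture, depth): 384x512x3 uint8, blue, green, red; 384x512 float32, m along the optical axis (not along the pixel's ray), 0 where there is no reading.
- imaging.camera_model(name): a dict with "mtx" (3x3 intrinsics, pixels), "distortion" ([k1, k2, p1, p2, k3] as OpenCV has them; the pictures are not rectified), "world_from_camera" (4x4, takes a point from camera to world coordinates). Camera axes: x right, y up, looking along -z (the intrinsics and any distortion apply to the point x, -y, -z); pixel columns grow to the right and rows downward; lengths in m; the calibration is good to about 2 mm. A picture is of the moment at which its call begins: read the wrist's pose just before it. camera_model takes no time and is no camera call; for the wrist camera it gives the pose at the moment of the call.
- workorder.hand_in(): hands the job in; it is judged then, once.
Trained networks look in the newest picture that a camera, given by its name, has taken for a name from the list of things; names that differ only in an ending like _2 or _b are one class to them, and where a whole thing is asked for, a point or a joint stands for the part that bears it (a point fixed in the world has none). Each returns a list of dicts, best first, with "score" (0 to 1); they miss things now and then, are a little off and sometimes report something else, mostly with a low value. They report only what shows in the picture. A call takes as long as a camera call. They do not tell look-alikes from the thing itself.
- imaging.spot_in(name, camera): "box" ([left, top, right, bottom] in pixels, round what is visible of it).
- imaging.tip_of(name, camera): "point" ([column, row] in pixels: a listed point, or the origin of a listed thing).
The state is a dict: "time": time; "qpos": joint angles; "joint_vel": joint speeds; "effort": joint torques, N m; "ee_pos": TCP position; "orientation": TCP orientation; "contact_force": force on the tool from outside, world axes, zero at the start; "moment": the same for the moment, N m; "finger_gap": finger opening in m; "grip_force": force on a finger pad.
Only numpy, scipy, OpenCV 4.12 (cv2) and the standard library are available. Lean on these libraries where they do the work, as an engineer would, in place of code of your own. Each camera call takes 0.05 s, during which the arm holds its last target. There are 200 camera calls.

TASK

In the sandal maker's stock rack the red tray has slid out of reach. Take the drag hook from its cradle, hook it over the red tray's front lip and draw the tray gently forward along its bay until its whole front lies flush against the black bumper bar on the yellow stop strip, keeping a light steady pull against the bar for a moment to square it up; then lay the hook back in its cradle the way it lay. Touch the tray only with the hook, do not yank it, lift it or ram it into the bar, leave it touching the bar, and leave everything else where it is.

Things in the scene. Friction and masses are not known exactly. Their poses are not given: they have to be found in the camera images.
- rack: Fixed stock rack, open at front and back; floor board 300 (x) x 450 (y) x 15 mm, origin at the centre of its underside, front towards its -x. Three bays centred at y = -140, 0, 140 mm, 134 mm clear, walls 35 mm above the floor; one tray in each, in any order. A wire deck covers it from x = -100 mm to the rear, underside 160 mm above the bench; the front 50 mm is open above.
- stop: Yellow stop strip along the rack's front edge, 12 mm thick, top 40 mm above the bench; origin at the middle of the foot of its inner face, 15 mm above the bench, x pointing into the rack. A rigid black rubber-faced bumper bar, 37 mm above the bench at its top, stands 3 to 28 mm inward of that face, parallel to it; it is screwed to a new setting each time, not measured: feel for it.
- tray_red: Red open tray to draw forward, 170 (x) x 120 (y) x 55 mm high, walls 6 mm; on the rack floor 50 to 85 mm behind the strip, slightly askew. Origin at the centre of its underside, front towards -x. Heel blanks fixed in its rear part; the front 50 mm inside is empty down to its 6 mm floor. Weighs 0.4 to 0.85 kg and drags with friction.
- tray_red_lip (a point): Middle of the top of the red tray's front wall (wall 6 mm thick, top 55 mm above the tray's underside and 70 mm above the bench).
- tray_red_left (a point): Left (+y) corner of the red tray's front face, 12 mm above its underside.
- tray_red_right (a point): Right (-y) corner of the red tray's front face, 12 mm above its underside.
- tray_blue: Blue tray of the same size, in another bay: leave it.
- tray_grey: Grey tray of the same size, in another bay: leave it.
- hook: Drag hook. Pale wooden handle 120 (x) x 22 (y) x 24 mm high, origin at the centre of its underside. A steel rod, 8 mm thick, runs on along +x, 12 mm above the origin's level, to x = 150 mm and turns straight down to a blunt tip 26 mm below that level. Lies in the cradle tip down, free to be gripped from above across the middle of the handle. Weighs 0.16 kg.
- hook_tip (a point): Lowest point of the hook's down leg, 150 mm ahead of and 26 mm below the hook's origin.
- cradle: Dark steel cradle fixed on the bench left or right of the rack; origin at the centre of its underside. Base 140 x 62 x 8 mm, two notched posts 12 mm thick at x = -42 and 42 mm, free between. Notches 30 mm wide, floor 45 mm above the bench, flared cheeks up to 68 mm. The handle lies in both, the hook pointing along the cradle's +x, its origin over the cradle's within 5 mm.
- stone: Black hammering disc, diameter 150 mm, 30 mm thick, on the bench on the other side from the cradle: leave it. Origin at the centre of its underside.
- screwdriver: Screwdriver with a red handle lying on the bench: leave it.
- glue_jar: Closed jar, diameter 64 mm, 85 mm high: leave it.
- soles: Stack of three sandal soles, about 235 x 75 x 24 mm: leave it.
There are look-alikes about, which are no part of the job. What is shaped like the hook but blue or purple is not meant.

How it is judged:
On the way, in this order (a step that is already met when the one before it is completed fails the run):
1. the hook's leg is down behind the red tray's front wall, at least 6 mm below its top (x of hook_tip in the frame of tray_red between -0.08 and -0.02 m and z of hook_tip in the frame of tray_red below 0.049 m and y of hook_tip in the frame of tray_red between -0.055 and 0.055 m), for 0.1 s.
2. drawn by the hook, the tray's front stands against the bumper bar, square to the strip within 0.02 rad, and bears on the bar with more than 3 N for 0.3 s (x of each of tray_red_left, tray_red_right in the frame of stop below 0.033 m and angle between the x axis of tray_red and the x axis of stop, either way round below 0.02 rad and contact force between tray_red and stop above 3 N and contact force between hook and tray_red above 1 N), for 0.3 s.
At the end, for the whole second after the job is handed in: The red tray stands level on the rack floor with its front still touching the bumper bar (over 0.1 N), square to the strip within 0.02 rad and less than 33 mm from it, at rest; the hook lies in both notches of the cradle, tip forward and down, its origin within 22 mm of the cradle's, level, at rest (x of each of tray_red_left, tray_red_right in the frame of stop below 0.033 m and angle between the x axis of tray_red and the x axis of stop, either way round below 0.02 rad and contact force between tray_red and stop above 0.1 N and linear speed of each of tray_red, hook below 0.01 m/s and angle between tray_red's own z axis and vertical below 0.04 rad and height (world z) of tray_red below 0.02 m and horizontal distance between hook and cradle below 0.022 m and height (world z) of hook between 0.04 and 0.05 m and angle between hook's own z axis and vertical below 0.1 rad and x of hook_tip in the frame of cradle above 0.12 m).
It fails at once if the red tray is pressed against the bumper bar with more than 14 N (contact force between tray_red and stop above 14 N).
It fails at once if the hook bears on the red tray with more than 25 N (contact force between hook and tray_red above 25 N).
It fails at once if the robot itself touches the red tray (contact force between any of the arm, the fingers and tray_red above 0.3 N).
It fails at once if the red tray is lifted by more than 10 mm or tipped by more than 0.15 rad (height (world z) of tray_red above 0.025 m or angle between tray_red's own z axis and vertical above 0.15 rad).
It fails at once if another tray, the stone, screwdriver, jar or soles is moved by more than 10 mm (distance of any of tray_blue, tray_grey, stone, screwdriver, glue_jar, soles from where it was at the start of the episode above 0.01 m).
It also fails if it takes over 70 s, if anything falls off the work surface, if the arm or the gripper's body presses on something with over 40 N, if the wrist force passes 120 N, or if a joint passes its speed limit or range.

## Working session

There is one attempt and no reset: what is moved stays moved. The work goes in short steps, Python scripts to look and compute and a tool call to move; the robot and the scene stay as the last step left them, time stands still between calls to the robot, and variables do not carry over. Pictures are saved under pics/ and viewed, at most 10 in all, crops included, and the job is handed in when it is done.

Besides the shell and the picture viewer there is one more tool, called as a command line: name --pt "numbers of a row" for each row, then --argument value for the rest. drive_tool: Moves the arm, as the interface text tells. Its arguments: {"type":"object","properties":{"series":{"type":"array"},"gripper":{"type":"number"},"newtons":{"type":"number"}},"required":["series"]}

```bash
ls; mkdir -p pics
cat > h.py <<'E'
import numpy as np, cv2, json
from bench import env, imaging, workorder
from scipy.spatial.transform import Rotation as R
def cam(n):
    m=imaging.camera_model(n); p,d=imaging.read_camera(n); return p,d,m
def unproj(m,px,z=None,depth=None):
    u=cv2.undistortPoints(np.array(px,float).reshape(-1,1,2),np.array(m['mtx'],float),np.array(m['distortion'],float)).reshape(-1,2)
    T=np.array(m['world_from_camera']); r=np.c_[u[:,0],-u[:,1],-np.ones(len(u))]
    if depth is not None: return (r*np.reshape(depth,(-1,1)))@T[:3,:3].T+T[:3,3]
    w=r@T[:3,:3].T; return T[:3,3]+w*((z-T[2,3])/w[:,2])[:,None]
E
python3 - <<'E'
from h import *
s=env.state(); print(s['time'],s['ee_pos'],s['orientation'],s['contact_force'])
ims=[]
for n in ['scene','top']:
    p,d,m=cam(n); ims.append(p); print(n,np.round(m['world_from_camera'],3).tolist())
    cv2.imwrite(f'pics/{n}0.png',p)
    for k in ['hook','hook_tip','cradle','tray_red','tray_red_lip','tray_red_left','tray_red_right','stop','rack','stone']:
        o=imaging.tip_of(k,n)[:3]; print(k,[(round(x['score'],2),np.round(x['point']).tolist()) for x in o])
E
```

```text
pics
0.0 [ 0.15344477 -0.5793643   0.23581385] [-3.11352582e+00 -4.05099690e-01  3.57066023e-05] [-0.13760674  0.66684213 -0.50047702]
scene [[-0.336, -0.6, 0.726, 1.424], [0.942, -0.228, 0.248, 0.255], [0.017, 0.767, 0.641, 0.936], [0.0, 0.0, 0.0, 1.0]]
hook [(0.73, [187.0, 179.0]), (0.51, [134.0, 146.0]), (0.45, [207.0, 143.0])]
hook_tip [(0.67, [162.0, 211.0]), (0.58, [162.0, 160.0])]
cradle [(0.74, [189.0, 190.0])]
tray_red [(0.9, [199.0, 265.0]), (0.42, [189.0, 190.0])]
tray_red_lip [(0.72, [212.0, 234.0])]
tray_red_left [(0.96, [228.0, 254.0]), (0.68, [140.0, 211.0])]
tray_red_right [(0.89, [195.0, 239.0])]
stop [(0.64, [261.0, 242.0])]
rack [(0.23, [415.0, 289.0])]
stone [(0.61, [379.0, 234.0])]
top [[0.018, 0.998, -0.062, 0.401], [-1.0, 0.016, -0.02, -0.105], [-0.019, 0.063, 0.998, 1.63], [0.0, 0.0, 0.0, 1.0]]
hook [(0.85, [335.0, 282.0]), (0.55, [405.0, 247.0]), (0.49, [325.0, 212.0])]
hook_tip [(0.67, [324.0, 247.0]), (0.63, [371.0, 241.0]), (0.58, [332.0, 173.0])]
cradle [(0.94, [321.0, 209.0]), (0.4, [121.0, 160.0])]
tray_red [(0.75, [275.0, 127.0]), (0.33, [235.0, 132.0])]
tray_red_lip [(0.8, [274.0, 144.0])]
tray_red_left [(0.63, [261.0, 146.0]), (0.55, [288.0, 149.0])]
tray_red_right [(0.7, [291.0, 150.0])]
stop [(0.83, [235.0, 172.0])]
rack [(0.8, [235.0, 135.0]), (0.49, [271.0, 144.0])]
stone [(0.61, [154.0, 211.0])]
```

Run:
```python
import cv2
a=cv2.imread('pics/top0.png')[60:330,90:450]; cv2.imwrite('pics/t1.png',cv2.resize(a,(800,600),interpolation=cv2.INTER_CUBIC))
```

```text
(no output)
```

View pics/t1.png

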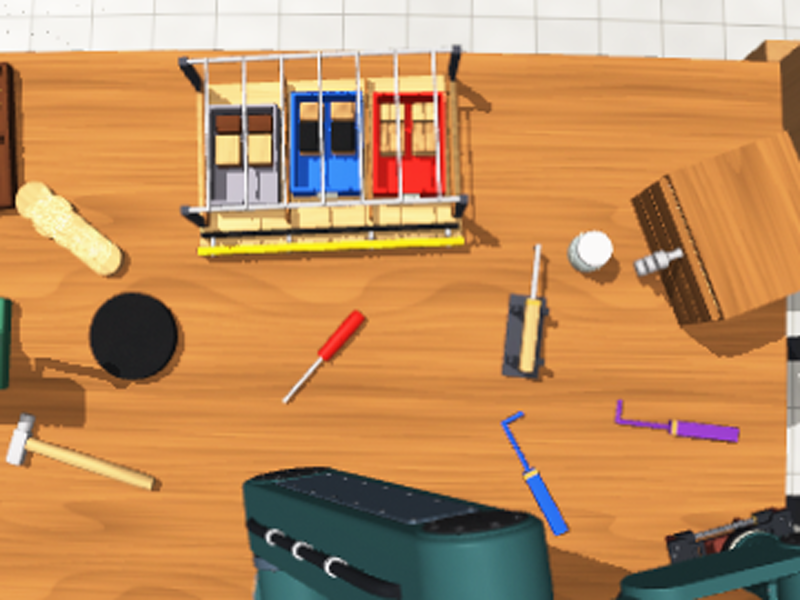

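View pics/scene0.png

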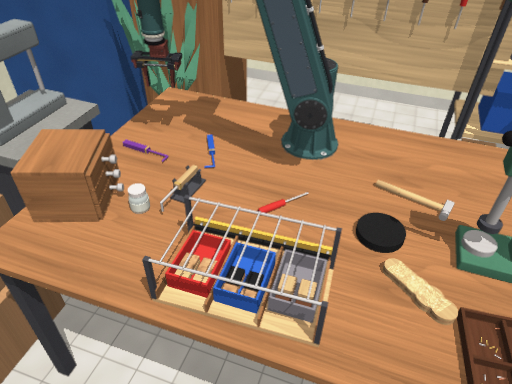

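The top view shows the cradle and pale hook at crop (525,335), i.e. pixel (326,211). The red tray is in the right-hand (-y) bay, the yellow strip at row ~170, and the jar at (355,172). The blue and purple hooks are decoys.

Run:
```python
from h import *
p,d,m=cam('top'); hsv=cv2.cvtColor(p,cv2.COLOR_BGR2HSV)
g=np.stack(np.meshgrid(np.arange(512),np.arange(384)),-1).reshape(-1,2)
W=unproj(m,g,depth=d.reshape(-1)).reshape(384,512,3)
def blob(name,mask,box,zr=None):
    l,t,r,b=box; k=np.zeros((384,512),bool); k[t:b,l:r]=mask[t:b,l:r]
    if zr: k&=(W[...,2]>zr[0])&(W[...,2]<zr[1])
    P=W[k]; rc=cv2.minAreaRect(P[:,:2].astype(np.float32)*1000)
    print(name,k.sum(),'z',np.round(np.percentile(P[:,2],[5,50,95]),3),'ctr',np.round(rc[0],1),np.round(rc[1],1),round(rc[2],1)); 
    c=P[:,:2].mean(0); u,s,v=np.linalg.svd(P[:,:2]-c,full_matrices=False); print('   mean',np.round(c,4),'dir',np.round(v[0],3), 'ang',round(np.degrees(np.arctan2(v[0][1],v[0][0])),2))
    return P
H,S,V=hsv[...,0],hsv[...,1],hsv[...,2]
any_=np.ones_like(H,bool)
y=(H>25)&(H<34)&(S>200)
blob('strip',y,(170,150,310,185))
P=blob('red',((H<6)|(H>174))&(S>180),(250,90,300,160))
blob('redtop',((H<6)|(H>174))&(S>180),(250,90,300,160),(.06,.085))
blob('hook+rod z>50',any_,(310,165,345,240),(.055,.2))
blob('handle',any_,(310,165,345,240),(.06,.085))
blob('cradle base',any_,(310,165,345,240),(.005,.045))
blob('jar',any_,(340,155,375,190),(.06,.2))
# edge of red: front rows
for n in [('hook',1),('cradle',1),('tray_red_lip',1),('stop',1)]:
    o=imaging.tip_of(n[0],'top')[0]['point']; print(n,np.round(unproj(m,[o],z={'hook':.045,'cradle':0,'tray_red_lip':.07,'stop':.015}[n[0]]),3))
```

```text
strip 326 z [0.024 0.04  0.047] ctr [498.4  -5.1] [205.1 454.2] 2.9
   mean [ 0.5936 -0.006 ] dir [-0.049  0.999] ang 92.81
red 787 z [0.017 0.028 0.074] ctr [ 627.1 -135.6] [451.6 116.8] 0.9
   mean [ 0.7553 -0.13  ] dir [-1.     0.021] ang 178.81
redtop 229 z [0.063 0.07  0.076] ctr [ 767.8 -133.1] [168.  115.8] 1.0
   mean [ 0.7604 -0.1203] dir [-0.999 -0.041] ang -177.65
hook+rod z>50 290 z [0.058 0.068 0.075] ctr [ 497.1 -340.3] [ 56.5 212.1] 84.8
   mean [ 0.4693 -0.3379] dir [-0.995  0.095] ang 174.56
handle 261 z [0.061 0.069 0.075] ctr [ 495. -340.] [ 55.2 208.1] 84.3
   mean [ 0.4641 -0.3377] dir [-0.995  0.099] ang 174.32
cradle base 613 z [0.005 0.008 0.015] ctr [ 484.  -341.7] [283.3 130.6] 0.3
   mean [ 0.47   -0.3369] dir [-0.999  0.04 ] ang 177.71
jar 210 z [0.066 0.085 0.091] ctr [ 590.5 -440.2] [52.5 59.5] 1.1
   mean [ 0.5906 -0.4384] dir [ 0.096 -0.995] ang -84.47
('hook', 1) [[ 0.192 -0.38   0.045]]
('cradle', 1) [[ 0.446 -0.332  0.   ]]
('tray_red_lip', 1) [[ 0.695 -0.134  0.07 ]]
('stop', 1) [[ 0.61  -0.001  0.015]]
```

```bash
cat >> h.py <<'E'
def pose():
    s=env.state(); return np.array(s['ee_pos']),R.from_rotvec(s['orientation']),s
def plan(pos,yaw,rows):
    """tool x along world yaw, tool z down; rotation first expressed, then shift in target frame"""
    p,r,s=pose(); T=R.from_euler('z',yaw)*R.from_euler('x',np.pi)
    w=(r.inv()*T).as_rotvec(); d=np.array(pos)-p
    print('t',round(s['time'],2),'p',np.round(p,4),'xaxis yaw',round(np.degrees(np.arctan2(*r.as_matrix()[[1,0],0])),2),'tilt',np.round(r.as_matrix()[:2,2],4))
    print('turn',np.round(w,4),'shift now-frame',np.round(r.inv().apply(d),4),'target-frame',np.round(T.inv().apply(d),4),'F',np.round(s['contact_force'],2))
E
python3 - <<'E'
from h import *
plan([.44,-.335,.2],np.radians(-5.5),10)
E
```

```text
t 1.35 p [ 0.1536 -0.58    0.2366] xaxis yaw 14.83 tilt [0.0001 0.0001]
turn [-1.000e-04 -1.000e-04  3.548e-01] shift now-frame [ 0.3396 -0.1635  0.0367] target-frame [ 0.2616 -0.2713  0.0366] F [0.14 1.2  0.97]
```

drive_tool --pt "0.034 -0.0164 0.0037 0 0 0" --pt "0.034 -0.0164 0.0037 0 0 0" --pt "0.034 -0.0164 0.0037 0 0 0" --pt "0.034 -0.0164 0.0037 0 0 0" --pt "0.034 -0.0164 0.0037 0 0 0"

```text
time: 1.85
ee_pos: [0.2979, -0.4563, 0.2181]
orientation: [3.115, 0.405, 0.0]
contact_force: [0.5, 0.4, -0.3]
finger_gap: 0.0881
grip_force: 0.0
```

drive_tool --pt "0.034 -0.0164 0.0037 0 0 0" --pt "0.034 -0.0164 0.0037 0 0 0" --pt "0.034 -0.0164 0.0037 0 0 0" --pt "0.034 -0.0164 0.0037 0 0 0" --pt "0.034 -0.0164 0.0037 0 0 0"

```text
time: 2.35
ee_pos: [0.4414, -0.3334, 0.1996]
orientation: [3.115, 0.405, 0.0]
contact_force: [-0.2, -0.2, -0.9]
finger_gap: 0.0876
grip_force: 0.0
```

drive_tool --pt "0 0 0 0 0 0.118" --pt "0 0 0 0 0 0.118" --pt "0 0 0 0 0 0.118" --pt "0 0 0 0 0 0" --pt "0 0 0 0 0 0"

```text
time: 2.85
ee_pos: [0.4403, -0.3345, 0.1997]
orientation: [-3.138, 0.145, -0.0]
contact_force: [0.5, 0.7, 1.1]
finger_gap: 0.0879
grip_force: 0.0
```

Run:
```python
from h import *
plan([.44,-.335,.2],np.radians(-5.5),10)
p,d,m=cam('wrist'); cv2.imwrite('pics/w1.png',p); np.savez('w1.npz',d=d,p=p,T=m['world_from_camera'])
g=np.stack(np.meshgrid(np.arange(512),np.arange(384)),-1).reshape(-1,2)
W=unproj(m,g,depth=d.reshape(-1)).reshape(384,512,3)
print(np.round(m['world_from_camera'],3).tolist(), d.min(),d.max())
k=(W[...,2]>.06)&(W[...,2]<.078)&(d>0); hsv=cv2.cvtColor(p,cv2.COLOR_BGR2HSV)
wood=k&(hsv[...,1]>60)&(hsv[...,0]>8)&(hsv[...,0]<35)&(hsv[...,2]>90)
P=W[wood]; print(wood.sum(),np.round(P.mean(0),4),cv2.minAreaRect((P[:,:2]*1000).astype(np.float32)),np.percentile(P[:,2],[5,50,95]))
b=(W[...,2]>.005)&(W[...,2]<.012)&(hsv[...,1]<90)&(d>0);P=W[b];print(b.sum(),cv2.minAreaRect((P[:,:2]*1000).astype(np.float32)))
for n in ['hook','hook_tip','cradle']:
  print(n,[(round(o['score'],2),np.round(o['point'])) for o in imaging.tip_of(n,'wrist')[:3]])
```

```text
t 2.85 p [ 0.4403 -0.3345  0.1997] xaxis yaw -5.28 tilt [0.0001 0.0001]
turn [-0.0001 -0.      0.0039] shift now-frame [-0.0002  0.0006 -0.0003] target-frame [-0.0002  0.0006 -0.0003] F [0.47 0.7  1.08]
[[-0.092, 0.956, 0.277, 0.518], [-0.996, -0.089, -0.025, -0.342], [0.0, -0.278, 0.961, 0.348], [0.0, 0.0, 0.0, 1.0]] 0.0 0.44122463
3122 [ 0.4556 -0.336   0.0689] ((480.4216613769531, -326.3392028808594), (177.80972290039062, 52.001407623291016), 0.37241485714912415) [0.06729701 0.06894534 0.0701603 ]
2891 ((373.2796936035156, -398.0401306152344), (349.9720458984375, 272.753662109375), 31.98503875732422)
hook [(0.63, array([315., 364.]))]
hook_tip [(0.64, array([408., 241.]))]
cradle [(0.68, array([259., 161.]))]
```

View pics/w1.png

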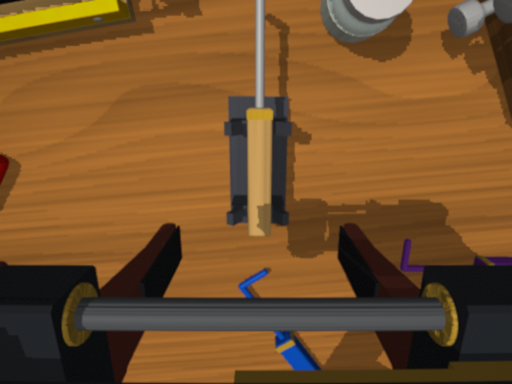

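The wrist view shows the pale hook's handle running from (260,110) to (260,236), lying in the dark cradle, with its rod pointing up in the image.

Run:
```python
from h import *
m=imaging.camera_model('wrist')
a=np.load('w1.npz')['p']; hsv=cv2.cvtColor(a,cv2.COLOR_BGR2HSV)
e=unproj(m,[[260,110],[259.5,236],[247.5,170],[272,170],[260.5,20]],z=.069); print(np.round(e,4))
c=(e[0]+e[1])/2; dirv=e[0]-e[1]; yaw=np.arctan2(dirv[1],dirv[0]); print('handle c',c,'len',np.linalg.norm(dirv),np.degrees(yaw))
r=unproj(m,[[260.5,5],[259.5,90]],z=.061); v=r[0]-r[1]; print('rod yaw',np.degrees(np.arctan2(v[1],v[0])))
b=unproj(m,[[228,97],[290,97]],z=.008); print('cradle front corners',np.round(b,4))
plan([c[0],c[1],.051],yaw,10)
```

```text
[[ 0.509  -0.3421  0.069 ]
 [ 0.393  -0.3307  0.069 ]
 [ 0.458  -0.326   0.069 ]
 [ 0.4559 -0.3479  0.069 ]
 [ 0.5782 -0.349   0.069 ]]
handle c [ 0.45095582 -0.3364108   0.069     ] len 0.11656875208494462 -5.607971078495398
rod yaw -6.102437633170254
cradle front corners [[ 0.5231 -0.3105  0.008 ]
 [ 0.5171 -0.374   0.008 ]]
t 3.05 p [ 0.4402 -0.3345  0.1997] xaxis yaw -5.39 tilt [0.     0.0001]
turn [-0.0001 -0.      0.0038] shift now-frame [0.0109 0.0009 0.1487] target-frame [0.0109 0.0008 0.1487] F [-0.94  0.26 -1.3 ]
```

drive_tool --pt "0.011 0.001 0 0 0 0.004" --pt "0 0 0.04 0 0 0" --pt "0 0 0.04 0 0 0" --pt "0 0 0.038 0 0 0" --pt "0 0 0.03 0 0 0"

```text
time: 3.55
ee_pos: [0.4514, -0.3363, 0.0496]
orientation: [-3.137, 0.155, 0.001]
contact_force: [-0.1, -0.3, 0.0]
finger_gap: 0.0877
grip_force: 0.0
```

drive_tool --pt "0 0 0 0 0 0" --pt "0 0 0 0 0 0" --pt "0 0 0 0 0 0" --pt "0 0 0 0 0 0" --pt "0 0 0 0 0 0" --gripper -1 --newtons 50

```text
time: 4.05
ee_pos: [0.4519, -0.3372, 0.0531]
orientation: [3.136, -0.156, 0.003]
contact_force: [-0.1, -0.9, -0.1]
finger_gap: 0.0508
grip_force: 0.0
```

drive_tool --pt "0 0 0 0 0 0" --pt "0 0 0 0 0 0" --pt "0 0 0 0 0 0" --pt "0 0 0 0 0 0" --pt "0 0 0 0 0 0"

```text
time: 4.55
ee_pos: [0.4511, -0.3364, 0.0517]
orientation: [-3.138, 0.156, 0.0]
contact_force: [-1.1, 0.1, 1.7]
finger_gap: 0.0217
grip_force: 50.0
```

drive_tool --pt "0 0 -0.02 0 0 0" --pt "0 0 -0.03 0 0 0" --pt "0 0 -0.04 0 0 0" --pt "0 0 -0.04 0 0 0" --pt "0 0 -0.02 0 0 0"

```text
time: 5.05
ee_pos: [0.4521, -0.3374, 0.2048]
orientation: [3.135, -0.156, 0.005]
contact_force: [0.2, -0.8, -1.8]
finger_gap: 0.0217
grip_force: 50.0
```

drive_tool --pt "0 0 0 0 0 -0.074" --pt "0 0 0 0 0 -0.074" --pt "0.006 -0.04 0 0 0 0" --pt "0.006 -0.04 0 0 0 0" --pt "0.006 -0.04 0 0 0 0"

```text
time: 5.55
ee_pos: [0.4627, -0.2145, 0.2012]
orientation: [-3.14, -0.075, 0.001]
contact_force: [1.2, 0.7, -0.7]
finger_gap: 0.0219
grip_force: 50.0
```

drive_tool --pt "0.002 -0.04 0 0 0 0" --pt "0 -0.035 0 0 0 0" --pt "0 0 0 0 0 0" --pt "0 0 0 0 0 0" --pt "0 0 0 0 0 0"

```text
time: 6.05
ee_pos: [0.4619, -0.1416, 0.2017]
orientation: [3.14, 0.076, 0.0]
contact_force: [-0.9, 0.4, -1.4]
finger_gap: 0.0218
grip_force: 50.0
```

Run:
```python
from h import *
plan([.46,-.14,.2],np.radians(2.8),10)
p,d,m=cam('wrist'); cv2.imwrite('pics/w2.png',p); np.savez('w2.npz',d=d,p=p,T=m['world_from_camera'])
for n in ['hook_tip','tray_red_lip','tray_red_left','tray_red_right','stop']:
  print(n,[(round(o['score'],2),np.round(o['point'])) for o in imaging.tip_of(n,'wrist')[:2]])
```

```text
t 6.05 p [ 0.4619 -0.1416  0.2017] xaxis yaw 2.78 tilt [ 0.0003 -0.0006]
turn [ 0.0006 -0.0003 -0.0003] shift now-frame [-0.0018 -0.0017  0.0017] target-frame [-0.0018 -0.0017  0.0017] F [-0.86  0.36 -1.36]
hook_tip []
tray_red_lip [(0.7, array([126., 208.]))]
tray_red_left []
tray_red_right []
stop [(0.87, array([122.,  23.]))]
```

View pics/w2.png

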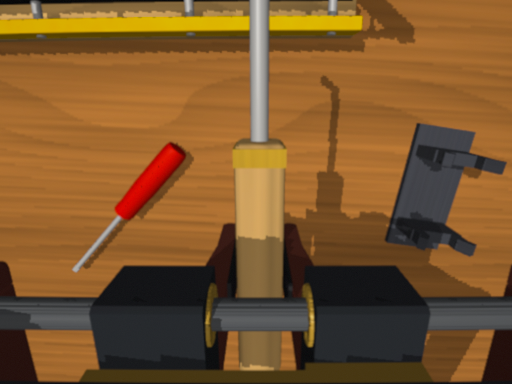

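The view shows the hook held straight along the tool axis. The strip's right end is at (361,23), with the empty cradle at right and the screwdriver at left. Next I'll measure the tray's rim from the top and scene cameras.

Run:
```python
from h import *
a=np.load('w2.npz'); m=imaging.camera_model('wrist')
hsv=cv2.cvtColor(a['p'],cv2.COLOR_BGR2HSV); y=(hsv[...,0]>25)&(hsv[...,0]<33)&(hsv[...,1]>220)&(hsv[...,2]>180)
pts=[]
for c in list(range(20,230,10))+list(range(290,350,10)):
    r=np.where(y[:60,c])[0]
    if len(r): pts.append([c,r.min()-.5])
w=unproj(m,pts,z=.04); f=np.polyfit(w[:,1],w[:,0],1); res=w[:,0]-np.polyval(f,w[:,1]); print('strip inner x=',f,'at -.135',np.polyval(f,-.135),'yaw',np.degrees(np.arctan(-f[0])),res.std())
i=int(np.argmax([q[0] for q in pts])); print('right end', unproj(m,[[361.5,20]],z=.04))
g=np.stack(np.meshgrid(np.arange(512),np.arange(384)),-1).reshape(-1,2)
for n in ['top','scene']:
    p,d,mm=cam(n); W=unproj(mm,g,depth=d.reshape(-1)).reshape(384,512,3); h=cv2.cvtColor(p,cv2.COLOR_BGR2HSV)
    red=((h[...,0]<6)|(h[...,0]>174))&(h[...,1]>150)&(W[...,2]>.062)&(W[...,2]<.08)&(W[...,0]>.6)&(W[...,1]<-.03)&(W[...,1]>-.3)
    P=W[red]; print(n,red.sum(),'rim',np.round(P.min(0),4),np.round(P.max(0),4),np.round(np.percentile(P[:,:2],[2,98],axis=0),4).tolist(),cv2.minAreaRect((P[:,:2]*1000).astype(np.float32)))
    F=P[P[:,0]<np.percentile(P[:,0],2)+.012]; print('  front', len(F),np.round(F.mean(0),4),np.polyfit(F[:,1],F[:,0],1),np.round([F[:,1].min(),F[:,1].max()],3))
    x0,x1,y0,y1=(240,310,90,190) if n=='top' else (150,270,205,305)
    cv2.imwrite(f'pics/{n}c.png',cv2.resize(p[y0:y1,x0:x1],None,fx=5,fy=5,interpolation=cv2.INTER_CUBIC))
    if n=='scene': np.save('mscene.npy',p)
a=cv2.imread('pics/topc.png');b=cv2.imread('pics/scenec.png'); b=cv2.resize(b,(450,500)); cv2.imwrite('pics/both.png',np.hstack([a,b]))
```

```text
Traceback (most recent call last):
  File "h.py", line 7, in unproj
    u=cv2.undistortPoints(np.array(px,float).reshape(-1,1,2),np.array(m['mtx'],float),np.array(m['distortion'],float)).reshape(-1,2)
      ~~~~~~~~~~~~~~~~~~~^^^^^^^^^^^^^^^^^^^^^^^^^^^^^^^^^^^^^^^^^^^^^^^^^^^^^^^^^^^^^^^^^^^^^^^^^^^^^^^^^^^^^^^^^^^^^
cv2.error: OpenCV(4.12.0) /io/opencv/modules/calib3d/src/undistort.dispatch.cpp:347: error: (-215:Assertion failed) CV_IS_MAT(_src) && CV_IS_MAT(_dst) && (_src->rows == 1 || _src->cols == 1) && (_dst->rows == 1 || _dst->cols == 1) && _src->cols + _src->rows - 1 == _dst->rows + _dst->cols - 1 && (CV_MAT_TYPE(_src->type) == CV_32FC2 || CV_MAT_TYPE(_src->type) == CV_64FC2) && (CV_MAT_TYPE(_dst->type) == CV_32FC2 || CV_MAT_TYPE(_dst->type) == CV_64FC2) in function 'cvUndistortPointsInternal'
```

Run:
```python
from h import *
a=np.load('w2.npz'); m=imaging.camera_model('wrist')
hsv=cv2.cvtColor(a['p'],cv2.COLOR_BGR2HSV); print(hsv[22,100],hsv[22,300])
y=(hsv[...,0]>22)&(hsv[...,0]<34)&(hsv[...,1]>200)&(hsv[...,2]>200)
pts=[]
for c in list(range(20,230,10))+list(range(290,350,10)):
    r=np.where(y[:60,c])[0]
    if len(r): pts.append([c,r.min()-.5])
if pts:
    w=unproj(m,pts,z=.04); f=np.polyfit(w[:,1],w[:,0],1); res=w[:,0]-np.polyval(f,w[:,1]); print('strip inner x=',f,'at -.135',np.polyval(f,-.135),'yaw',np.degrees(np.arctan(-f[0])),res.std())
print('right end', unproj(m,[[361.5,20]],z=.04))
g=np.stack(np.meshgrid(np.arange(512),np.arange(384)),-1).reshape(-1,2)
for n in ['top','scene']:
    p,d,mm=cam(n); W=unproj(mm,g,depth=d.reshape(-1)).reshape(384,512,3); h=cv2.cvtColor(p,cv2.COLOR_BGR2HSV)
    red=((h[...,0]<6)|(h[...,0]>174))&(h[...,1]>150)&(W[...,2]>.062)&(W[...,2]<.08)&(W[...,0]>.6)&(W[...,1]<-.03)&(W[...,1]>-.3)
    P=W[red]; print(n,red.sum(),'rim',np.round(P.min(0),4),np.round(P.max(0),4),np.round(np.percentile(P[:,:2],[2,98],axis=0),4).tolist(),cv2.minAreaRect((P[:,:2]*1000).astype(np.float32)))
    F=P[P[:,0]<np.percentile(P[:,0],2)+.012]; print('  front', len(F),np.round(F.mean(0),4),np.polyfit(F[:,1],F[:,0],1),np.round([F[:,1].min(),F[:,1].max()],3))
    x0,x1,y0,y1=(240,310,90,190) if n=='top' else (150,270,205,305)
    cv2.imwrite(f'pics/{n}c.png',cv2.resize(p[y0:y1,x0:x1],None,fx=5,fy=5,interpolation=cv2.INTER_CUBIC))
a=cv2.imread('pics/topc.png');b=cv2.imread('pics/scenec.png'); b=cv2.resize(b,(450,500)); cv2.imwrite('pics/both.png',np.hstack([a,b]))
```

```text
[ 24 255 219] [ 25 255 221]
strip inner x= [-0.0531104   0.60292637] at -.135 0.6100962749710777 yaw 3.040145195845445 0.00032041476968544855
right end [[ 0.61145094 -0.22554274  0.04      ]]
top 222 rim [ 0.6835 -0.1912  0.0623] [ 0.8539 -0.074   0.0794] [[0.6844, -0.1908], [0.851, -0.0742]] ((768.6126098632812, -132.87075805664062), (169.40841674804688, 115.59660339355469), 0.8433716297149658)
  front 62 [ 0.688  -0.1262  0.0707] [-0.00789792  0.68702205] [-0.191 -0.077]
scene 532 rim [ 0.6811 -0.1938  0.062 ] [ 0.8571 -0.0686  0.0743] [[0.6856, -0.1908], [0.8558, -0.0699]] ((769.434814453125, -131.31228637695312), (174.53518676757812, 122.22301483154297), 1.2358040809631348)
  front 113 [ 0.6898 -0.1335  0.0678] [-0.00354326  0.68930703] [-0.194 -0.072]
```

View pics/both.png

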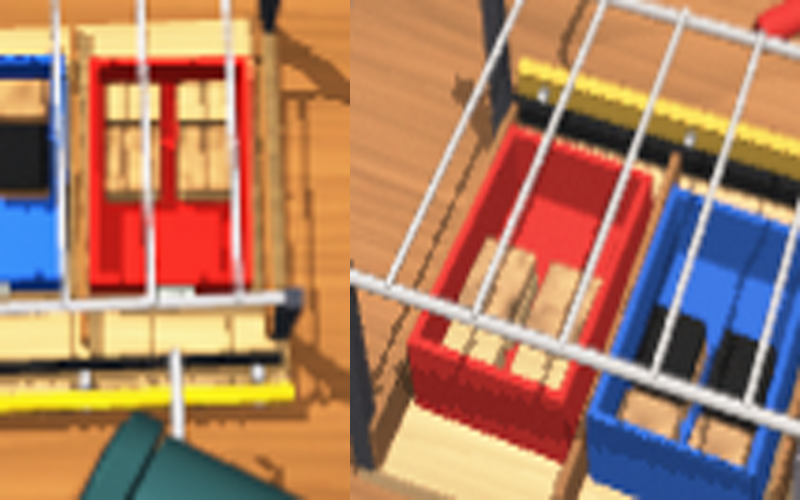

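The tray front is at about x=0.684, y=-0.133, and the strip's inner face at about x=0.61, yaw 2.9°. The black bar lies just inside the strip. Now I'll lower the hook, pass it under the deck, and drop it behind the lip.

drive_tool --pt "0 -0.002 0.03 0 0 0" --pt "0 0 0.03 0 0 0" --pt "0 0 0.017 0 0 0" --pt "0 0 0 0 0 0.002" --pt "0.02 0 0 0 0 0"

```text
time: 6.95
ee_pos: [0.4788, -0.1372, 0.1243]
orientation: [-3.139, -0.072, 0.007]
contact_force: [-0.0, 0.6, -2.1]
finger_gap: 0.0219
grip_force: 50.0
```

drive_tool --pt "0.02 0 0 0 0 0" --pt "0.02 0 0 0 0 0" --pt "0.02 0 0 0 0 0" --pt "0.015 0 0 0 0 0" --pt "0 0 0 0 0 0"

```text
time: 7.45
ee_pos: [0.5594, -0.1349, 0.1261]
orientation: [3.139, 0.074, 0.006]
contact_force: [-0.6, -0.5, -1.9]
finger_gap: 0.0214
grip_force: 50.0
```

Run:
```python
from h import *
plan([.556,-.139,.077],np.radians(2.9),10)
p,d,m=cam('scene'); b=cv2.resize(p[190:290,130:270],None,fx=5,fy=5,interpolation=cv2.INTER_CUBIC); cv2.imwrite('pics/s2.png',b)
```

```text
t 7.45 p [ 0.5594 -0.1349  0.1261] xaxis yaw 2.71 tilt [ 0.0039 -0.0011]
turn [ 0.0013 -0.0038 -0.0034] shift now-frame [-0.0037  0.0039  0.049 ] target-frame [-0.0036  0.0039  0.0491] F [-0.65 -0.5  -1.87]
```

View pics/s2.png

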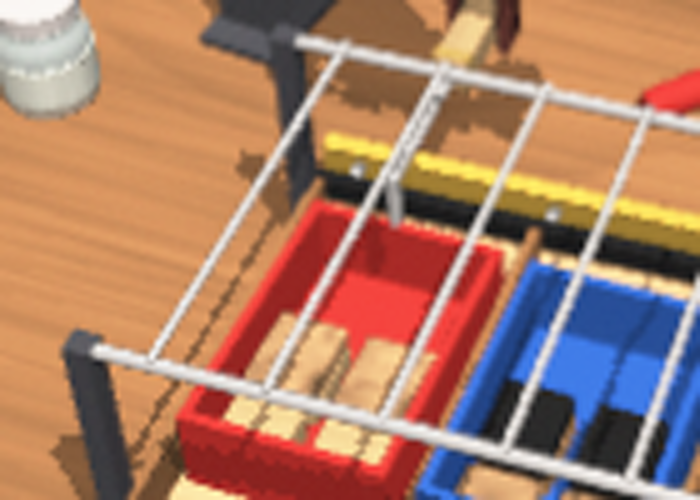

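The crop shows the leg's tip at (397,222), i.e. pixel (209,234), just above the lip and hanging under the deck. I'll check its position.

Run:
```python
from h import *
m=imaging.camera_model('scene')
print(unproj(m,[[209.3,234.5]],z=.0936), unproj(m,[[194.5,230.5],[230.5,240]],z=.07))
print([(round(o['score'],2),np.round(o['point'],1)) for o in imaging.tip_of('hook_tip','scene')[:2]])
```

```text
[[ 0.70653494 -0.12684935  0.0936    ]] [[ 0.68689856 -0.18520046  0.07      ]
 [ 0.68492327 -0.07116128  0.07      ]]
[(0.62, array([206.5, 233.8])), (0.52, array([203.6, 166.4]))]
```

drive_tool --pt "0.002 0.003 0.01 0 0 0" --pt "0 0 0.012 0 0 0" --pt "0 0 0.013 0 0 0" --pt "0 0 0.012 0 0 0" --pt "0 0 0 0 0 0"

```text
time: 8.05
ee_pos: [0.5565, -0.1366, 0.0751]
orientation: [-3.139, -0.073, 0.007]
contact_force: [-0.8, 0.3, -1.5]
finger_gap: 0.0218
grip_force: 50.0
```

drive_tool --pt "0 0 0 0 0 0" --pt "-0.002 0 0 0 0 0" --pt "-0.002 0 0 0 0 0" --pt "-0.002 0 0 0 0 0" --pt "-0.002 0 0 0 0 0"

```text
time: 8.55
ee_pos: [0.5505, -0.1376, 0.078]
orientation: [3.141, 0.074, 0.001]
contact_force: [0.5, 0.1, -1.9]
finger_gap: 0.0218
grip_force: 50.0
```

drive_tool --pt "-0.001 0 0 0 0 0" --pt "-0.001 0 0 0 0 0" --pt "-0.001 0 0 0 0 0" --pt "-0.001 0 0 0 0 0" --pt "-0.001 0 0 0 0 0"

```text
time: 9.05
ee_pos: [0.5455, -0.1378, 0.0776]
orientation: [-3.141, -0.073, 0.0]
contact_force: [-0.5, 0.2, -1.2]
finger_gap: 0.0217
grip_force: 50.0
```

drive_tool --pt "-0.001 0 0 0 0 0" --pt "-0.001 0 0 0 0 0" --pt "-0.001 0 0 0 0 0" --pt "-0.001 0 0 0 0 0" --pt "-0.001 0 0 0 0 0"

```text
time: 9.55
ee_pos: [0.5409, -0.1381, 0.0778]
orientation: [3.141, 0.073, 0.001]
contact_force: [2.8, 0.1, -2.6]
finger_gap: 0.0217
grip_force: 50.0
```

drive_tool --pt "-0.0015 0 0 0 0 0" --pt "-0.0015 0 0 0 0 0" --pt "-0.0015 0 0 0 0 0" --pt "-0.0015 0 0 0 0 0" --pt "-0.0015 0 0 0 0 0"

```text
time: 10.05
ee_pos: [0.533, -0.1384, 0.0778]
orientation: [-3.141, -0.073, -0.0]
contact_force: [3.1, 0.6, -3.0]
finger_gap: 0.0215
grip_force: 50.0
```

drive_tool --pt "-0.002 0 0 0 0 0" --pt "-0.002 0 0 0 0 0" --pt "-0.002 0 0 0 0 0" --pt "-0.002 0 0 0 0 0" --pt "-0.002 0 0 0 0 0"

```text
time: 10.55
ee_pos: [0.5229, -0.1389, 0.0777]
orientation: [-3.141, -0.073, -0.0]
contact_force: [3.2, 0.3, -2.3]
finger_gap: 0.022
grip_force: 50.0
```

drive_tool --pt "-0.002 0 0 0 0 0" --pt "-0.002 0 0 0 0 0" --pt "-0.002 0 0 0 0 0" --pt "-0.002 0 0 0 0 0" --pt "-0.002 0 0 0 0 0"

```text
time: 11.05
ee_pos: [0.5129, -0.1393, 0.0777]
orientation: [-3.141, -0.073, -0.0]
contact_force: [3.2, 0.4, -2.4]
finger_gap: 0.0218
grip_force: 50.0
```

```bash
cat > tray.py <<'E'
from h import *
g=np.stack(np.meshgrid(np.arange(512),np.arange(384)),-1).reshape(-1,2)
for n in ['top','scene']:
    p,d,mm=cam(n); W=unproj(mm,g,depth=d.reshape(-1)).reshape(384,512,3); h=cv2.cvtColor(p,cv2.COLOR_BGR2HSV)
    red=((h[...,0]<6)|(h[...,0]>174))&(h[...,1]>150)&(W[...,2]>.062)&(W[...,2]<.08)&(W[...,0]>.57)&(W[...,1]<-.03)&(W[...,1]>-.3)
    P=W[red]; print(n,red.sum(),cv2.minAreaRect((P[:,:2]*1000).astype(np.float32)))
s=env.state(); print(s['time'],s['ee_pos'],s['contact_force'],s['moment'])
E
python3 tray.py
```

```text
top 228 ((736.239501953125, -134.70309448242188), (168.15176391601562, 117.89864349365234), 1.0087246894836426)
scene 347 ((736.830078125, -131.89227294921875), (173.20005798339844, 121.40354919433594), 1.647828221321106)
11.15 [ 0.51250523 -0.13925836  0.07762328] [ 1.43557101  0.01673109 -0.82424579] [ 0.04820772 -0.44512502 -0.03847374]
```

Drag friction is about 3 N. The bar should now be in the wrist camera's view, so I'll look before closing in.

Run:
```python
from h import *
p,d,m=cam('wrist'); cv2.imwrite('pics/w3.png',p); np.savez('w3.npz',d=d,p=p)
```

```text
(no output)
```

View pics/w3.png

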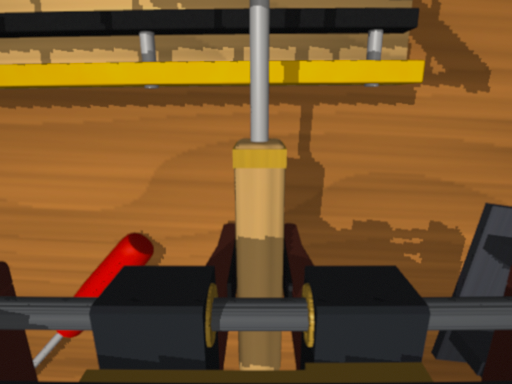

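The black bar shows clearly, with its top face spanning rows 10–32 and the strip's inner edge at about row 62. I'll compute its inner edge.

Run:
```python
from h import *
a=np.load('w3.npz')['p']; m=imaging.camera_model('wrist'); g=cv2.cvtColor(a,cv2.COLOR_BGR2GRAY).astype(int); hsv=cv2.cvtColor(a,cv2.COLOR_BGR2HSV)
y=(hsv[...,0]>22)&(hsv[...,0]<34)&(hsv[...,1]>200)&(hsv[...,2]>200)
top=[];st=[]
for c in list(range(20,230,10))+list(range(290,400,10)):
    k=np.where(g[:45,c]<45)[0]; 
    if len(k): top.append([c,k.min()-.5])
    r=np.where(y[40:100,c])[0]
    if len(r): st.append([c,r.min()+39.5])
for n,q,z in [('bar far',top,.037),('strip in',st,.04)]:
    w=unproj(m,q,z=z); f=np.polyfit(w[:,1],w[:,0],1); print(n,np.polyval(f,-.135),'yaw',np.degrees(np.arctan(-f[0])),(w[:,0]-np.polyval(f,w[:,1])).std())
```

```text
bar far 0.6369260640450093 yaw 3.0874995168010373 0.0001738922990337333
strip in 0.610443772912107 yaw 3.103439691759976 0.000322642519081478
```

drive_tool --pt "-0.0015 0 0 0 0 0" --pt "-0.0015 0 0 0 0 0" --pt "-0.0015 0 0 0 0 0" --pt "-0.001 0 0 0 0 0" --pt "-0.0005 0 0 0 0 0"

```text
time: 11.7
ee_pos: [0.507, -0.1396, 0.0777]
orientation: [-3.141, -0.074, 0.0]
contact_force: [3.0, -0.3, -2.0]
finger_gap: 0.0216
grip_force: 50.0
```

drive_tool --pt "-0.0003 0 0 0 0 0" --pt "-0.0003 0 0 0 0 0" --pt "-0.0003 0 0 0 0 0" --pt "-0.0003 0 0 0 0 0" --pt "-0.0003 0 0 0 0 0"

```text
time: 12.2
ee_pos: [0.5056, -0.1397, 0.0777]
orientation: [-3.141, -0.074, -0.0]
contact_force: [2.9, 0.1, -2.1]
finger_gap: 0.0217
grip_force: 50.0
```

```bash
python3 tray.py
```

```text
top 236 ((728.2481689453125, -134.99143981933594), (169.61778259277344, 118.22815704345703), 1.0020633935928345)
scene 423 ((730.2745361328125, -132.0015869140625), (171.0970916748047, 121.45989990234375), 1.713579773902893)
12.3 [ 0.50553859 -0.1396563   0.07766166] [ 3.43670853 -0.12617101 -0.88742277] [ 0.02714837 -0.5988816   0.00092489]
```

Continue slowly.

drive_tool --pt "-0.0004 0 0 0 0 0" --pt "-0.0004 0 0 0 0 0" --pt "-0.0003 0 0 0 0 0" --pt "-0.0003 0 0 0 0 0" --pt "-0.0002 0 0 0 0 0"

```text
time: 12.8
ee_pos: [0.5039, -0.1398, 0.0777]
orientation: [-3.141, -0.073, -0.0]
contact_force: [3.1, 0.2, -2.4]
finger_gap: 0.0216
grip_force: 50.0
```

drive_tool --pt "-0.0003 0 0 0 0 0" --pt "-0.0003 0 0 0 0 0" --pt "-0.0003 0 0 0 0 0" --pt "-0.0002 0 0 0 0 0" --pt "-0.0002 0 0 0 0 0"

```text
time: 13.3
ee_pos: [0.5026, -0.1398, 0.0777]
orientation: [-3.141, -0.073, 0.0]
contact_force: [3.9, 0.6, -2.6]
finger_gap: 0.0219
grip_force: 50.0
```

drive_tool --pt "-0.0003 0 0 0 0 0" --pt "-0.0003 0 0 0 0 0" --pt "-0.0002 0 0 0 0 0" --pt "-0.0002 0 0 0 0 0" --pt "-0.0002 0 0 0 0 0"

```text
time: 13.8
ee_pos: [0.5014, -0.1399, 0.0777]
orientation: [-3.141, -0.073, 0.0]
contact_force: [4.3, 0.8, -2.1]
finger_gap: 0.0219
grip_force: 50.0
```

drive_tool --pt "-0.0003 0 0 0 0 0" --pt "-0.0002 0 0 0 0 0" --pt "-0.0002 0 0 0 0 0" --pt "-0.0002 0 0 0 0 0" --pt "-0.0001 0 0 0 0 0"

```text
time: 14.3
ee_pos: [0.5004, -0.1399, 0.0777]
orientation: [-3.141, -0.073, 0.0]
contact_force: [4.1, -0.3, -2.4]
finger_gap: 0.0218
grip_force: 50.0
```

```bash
python3 tray.py
```

```text
top 228 ((723.2496337890625, -134.17697143554688), (168.62120056152344, 118.75035858154297), 1.8385263681411743)
scene 467 ((724.874267578125, -132.53463745117188), (174.16943359375, 122.42347717285156), 1.7766364812850952)
14.4 [ 0.50042631 -0.13989158  0.07767171] [ 3.35993063  1.15374313 -1.73107728] [ 0.01955977 -0.65809119 -0.00615313]
```

drive_tool --pt "-0.0002 0 0 0 0 0" --pt "-0.0002 0 0 0 0 0" --pt "-0.0002 0 0 0 0 0" --pt "-0.0002 0 0 0 0 0" --pt "-0.0001 0 0 0 0 0"

```text
time: 14.9
ee_pos: [0.4996, -0.1399, 0.0777]
orientation: [-3.141, -0.073, -0.0]
contact_force: [3.2, -0.6, -1.5]
finger_gap: 0.0217
grip_force: 50.0
```

drive_tool --pt "-0.0002 0 0 0 0 0" --pt "-0.0002 0 0 0 0 0" --pt "-0.0001 0 0 0 0 0" --pt "-0.0001 0 0 0 0 0" --pt "0 0 0 0 0 0"

```text
time: 15.4
ee_pos: [0.4989, -0.14, 0.0777]
orientation: [-3.141, -0.073, 0.0]
contact_force: [3.7, 0.2, -1.6]
finger_gap: 0.0217
grip_force: 50.0
```

drive_tool --pt "-0.0002 0 0 0 0 0" --pt "-0.0002 0 0 0 0 0" --pt "-0.0001 0 0 0 0 0" --pt "-0.0001 0 0 0 0 0" --pt "0 0 0 0 0 0"

```text
time: 15.9
ee_pos: [0.4984, -0.14, 0.0777]
orientation: [-3.141, -0.073, -0.0]
contact_force: [3.7, 0.4, -1.3]
finger_gap: 0.0216
grip_force: 50.0
```

drive_tool --pt "-0.0002 0 0 0 0 0" --pt "-0.0002 0 0 0 0 0" --pt "-0.0001 0 0 0 0 0" --pt "-0.0001 0 0 0 0 0" --pt "0 0 0 0 0 0"

```text
time: 16.4
ee_pos: [0.4983, -0.1401, 0.0777]
orientation: [3.141, 0.074, 0.001]
contact_force: [5.1, 0.5, -2.6]
finger_gap: 0.0216
grip_force: 50.0
```

drive_tool --pt "-0.0002 0 0 0 0 0" --pt "-0.0002 0 0 0 0 0" --pt "-0.0001 0 0 0 0 0" --pt "0 0 0 0 0 0" --pt "0 0 0 0 0 0"

```text
time: 16.9
ee_pos: [0.4978, -0.1401, 0.0777]
orientation: [3.141, 0.074, 0.001]
contact_force: [5.7, 0.4, -3.1]
finger_gap: 0.0218
grip_force: 50.0
```

```bash
python3 - <<'E'
from h import *
s=env.state(); print(s['ee_pos'],s['contact_force'])
E
python3 tray.py
```

```text
[ 0.49776062 -0.14009875  0.07772855] [ 5.69756532  0.4493752  -3.11639336]
top 227 ((720.8252563476562, -133.24887084960938), (169.8541717529297, 118.56790924072266), 2.5021591186523438)
scene 485 ((722.4797973632812, -132.41229248046875), (174.83546447753906, 123.315185546875), 2.8086490631103516)
17.0 [ 0.49779526 -0.14011419  0.07772475] [ 6.37700912  0.4541773  -2.51341316] [ 0.12662949 -0.78290208  0.03691936]
```

drive_tool --pt "-0.0002 0 0 0 0 0" --pt "-0.0002 0 0 0 0 0" --pt "-0.0001 0 0 0 0 0" --pt "0 0 0 0 0 0" --pt "0 0 0 0 0 0"

```text
time: 17.5
ee_pos: [0.4973, -0.1401, 0.0777]
orientation: [3.141, 0.074, 0.002]
contact_force: [4.9, 0.6, -2.7]
finger_gap: 0.0219
grip_force: 50.0
```

drive_tool --pt "-0.0002 0 0 0 0 0" --pt "-0.0001 0 0 0 0 0" --pt "0 0 0 0 0 0" --pt "0 0 0 0 0 0" --pt "0 0 0 0 0 0"

```text
time: 18.0
ee_pos: [0.4971, -0.1401, 0.0777]
orientation: [3.141, 0.074, 0.002]
contact_force: [6.4, 0.4, -3.7]
finger_gap: 0.0217
grip_force: 50.0
```

drive_tool --pt "-0.0002 0 0 0 0 0" --pt "-0.0002 0 0 0 0 0" --pt "-0.0001 0 0 0 0 0" --pt "0 0 0 0 0 0" --pt "0 0 0 0 0 0"

```text
time: 18.5
ee_pos: [0.4972, -0.1402, 0.0778]
orientation: [3.14, 0.074, 0.003]
contact_force: [7.2, 1.4, -5.0]
finger_gap: 0.0216
grip_force: 50.0
```

drive_tool --pt "-0.0002 0 0 0 0 0" --pt "-0.0001 0 0 0 0 0" --pt "0 0 0 0 0 0" --pt "0 0 0 0 0 0" --pt "0 0 0 0 0 0"

```text
time: 19.0
ee_pos: [0.4971, -0.1402, 0.0778]
orientation: [3.14, 0.074, 0.004]
contact_force: [7.8, 0.7, -4.1]
finger_gap: 0.0214
grip_force: 50.0
```

```bash
python3 tray.py
```

```text
top 228 ((720.4903564453125, -132.3927001953125), (169.29342651367188, 118.78752136230469), 3.106257438659668)
scene 465 ((722.5982666015625, -130.6785430908203), (173.97459411621094, 122.0701904296875), 3.165180206298828)
19.1 [ 0.49713751 -0.14025088  0.07782649] [ 8.80418323  1.0587722  -4.19186597] [ 0.26293685 -1.06775453  0.08863993]
```

drive_tool --pt "-0.0002 0 0 0 0 0" --pt "-0.0002 0 0 0 0 0" --pt "0 0 0 0 0 0" --pt "0 0 0 0 0 0" --pt "0 0 0 0 0 0"

```text
time: 19.6
ee_pos: [0.4971, -0.1403, 0.0779]
orientation: [3.14, 0.074, 0.005]
contact_force: [8.9, 2.0, -5.2]
finger_gap: 0.0217
grip_force: 50.0
```

drive_tool --pt "0 0 0 0 0 0" --pt "0 0 0 0 0 0" --pt "0 0 0 0 0 0" --pt "0 0 0 0 0 0" --pt "0 0 0 0 0 0"

```text
time: 20.1
ee_pos: [0.4971, -0.1403, 0.0778]
orientation: [3.14, 0.074, 0.005]
contact_force: [10.3, 1.6, -6.5]
finger_gap: 0.0217
grip_force: 50.0
```

drive_tool --pt "0.0004 0 0 0 0 0" --pt "0.0004 0 0 0 0 0" --pt "0.0005 0 0 0 0 0" --pt "0.0005 0 0 0 0 0" --pt "0.0005 0 0 0 0 0"

```text
time: 20.6
ee_pos: [0.4972, -0.1399, 0.0776]
orientation: [-3.14, -0.074, 0.001]
contact_force: [2.2, 0.1, -0.3]
finger_gap: 0.0218
grip_force: 50.0
```

drive_tool --pt "0.0005 0 0 0 0 0" --pt "0.0005 0 0 0 0 0" --pt "0.0005 0 0 0 0 0" --pt "0.0005 0 0 0 0 0" --pt "0.0005 0 0 0 0 0"

```text
time: 21.1
ee_pos: [0.4995, -0.1397, 0.0775]
orientation: [-3.14, -0.074, 0.002]
contact_force: [-0.9, 0.3, -2.3]
finger_gap: 0.0217
grip_force: 50.0
```

drive_tool --pt "0.002 0 0 0 0 0" --pt "0.002 0 0 0 0 0" --pt "0.002 0 0 0 0 0" --pt "0.002 0 0 0 0 0" --pt "0 0 0 0 0 0"

```text
time: 21.6
ee_pos: [0.5085, -0.1396, 0.0777]
orientation: [3.141, 0.074, 0.001]
contact_force: [-0.6, 0.1, -1.6]
finger_gap: 0.022
grip_force: 50.0
```

```bash
python3 tray.py
python3 - <<'E'
from h import *
plan([.51,-.1395,.078],np.radians(2.9),1)
p,d,m=cam('scene'); b=cv2.resize(p[170:290,130:290],None,fx=5,fy=5,interpolation=cv2.INTER_CUBIC); cv2.imwrite('pics/s3.png',b)
E
```

```text
top 231 ((719.8632202148438, -132.39418029785156), (167.60105895996094, 119.23036193847656), 3.235550880432129)
scene 469 ((722.263427734375, -130.22422790527344), (174.91575622558594, 121.24150848388672), 3.530535936355591)
21.7 [ 0.50808859 -0.13951651  0.07764499] [-0.09695009  0.07276895 -1.47993548] [0.02513082 0.02557705 0.01625881]
t 21.7 p [ 0.5081 -0.1395  0.0776] xaxis yaw 2.68 tilt [-0.0001  0.0001]
turn [-0.0001  0.0001 -0.0038] shift now-frame [ 0.0019  0.0001 -0.0004] target-frame [ 0.0019  0.0001 -0.0004] F [-0.1   0.07 -1.48]
```

View pics/s3.png

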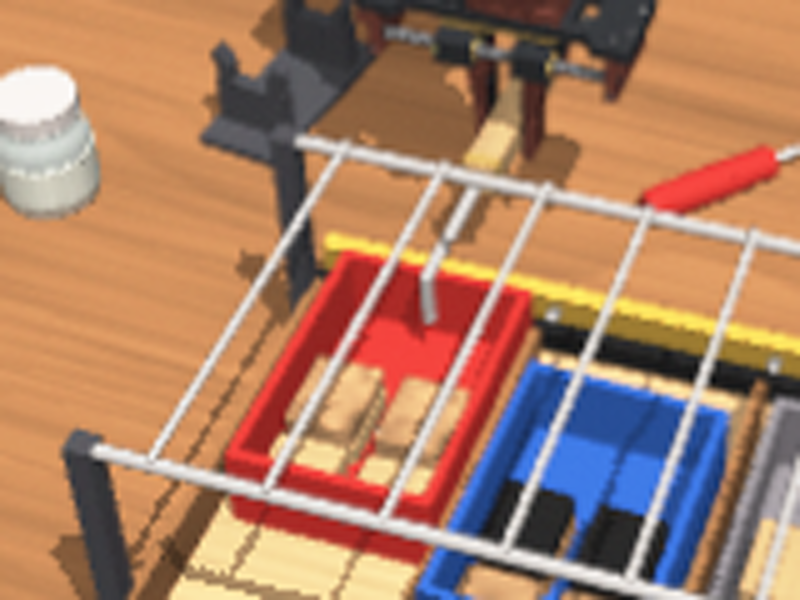

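The tray now stands at the bar and the hook hangs free inside it. Lift out below the deck, back off, then rise.

drive_tool --pt "0 0 -0.01 0 0 0" --pt "0 0 -0.013 0 0 0" --pt "0 0 -0.013 0 0 0" --pt "0 0 -0.01 0 0 0" --pt "0 0 0 0 0 0"

```text
time: 22.25
ee_pos: [0.5092, -0.14, 0.1254]
orientation: [3.139, 0.073, 0.005]
contact_force: [0.7, 0.4, -2.1]
finger_gap: 0.0216
grip_force: 50.0
```

drive_tool --pt "-0.01 0 0 0 0 0" --pt "-0.02 0 0 0 0 0" --pt "-0.025 0 0 0 0 0" --pt "-0.01 0 0 0 0 0" --pt "0 0 0 0 0 0"

```text
time: 22.75
ee_pos: [0.4409, -0.142, 0.1232]
orientation: [-3.139, -0.072, 0.003]
contact_force: [-0.5, -0.4, -1.4]
finger_gap: 0.0218
grip_force: 50.0
```

drive_tool --pt "0 0 -0.02 0 0 0" --pt "0 0 -0.03 0 0 0" --pt "0 0 -0.025 0 0 0" --pt "0 0 0 0 0 0" --pt "0 0 0 0 0 0"

```text
time: 23.25
ee_pos: [0.444, -0.1428, 0.1986]
orientation: [3.14, 0.074, 0.002]
contact_force: [0.4, -0.3, -1.7]
finger_gap: 0.0215
grip_force: 50.0
```

```bash
python3 tray.py
python3 - <<'E'
from h import *
plan([.4513,-.3364,.18],np.radians(-5.67),1)
p,d,m=cam('wrist'); np.savez('w4.npz',d=d,p=p)
a=np.load('w2.npz'); c=lambda q,z:(q['p'],q['d'])
# hook pitch: depth along handle/rod compared to before, tool-relative
q=np.load('w4.npz')
for r in (10,60,120,155,180,200): print(r,np.round([np.median(a['d'][r,256:264]),np.median(q['d'][r,256:264])],4))
for n,x in(('before',a),('now',q)):
    h=cv2.cvtColor(x['p'],cv2.COLOR_BGR2HSV); k=np.where((h[156,:,1]>200)&(h[156,:,2]>150)&(np.abs(np.arange(512)-260)<40))[0]; print(n,k.min(),k.max(), [ (lambda z:(z.min(),z.max()))(np.where((h[r,230:290,1]<40))[0]+230) for r in (70,110)])
E
```

```text
top 236 ((720.3587036132812, -132.46409606933594), (169.38726806640625, 118.98709869384766), 3.135554075241089)
scene 476 ((722.0240478515625, -130.56100463867188), (173.34982299804688, 121.48422241210938), 3.2800815105438232)
23.35 [ 0.44261948 -0.1422366   0.19738183] [-1.02953834  0.01808282 -1.43274508] [-0.02436213  0.13029387  0.02724396]
t 23.35 p [ 0.4426 -0.1422  0.1974] xaxis yaw 2.69 tilt [-0.0018  0.001 ]
turn [-0.001   0.0018  0.1458] shift now-frame [-0.0004  0.1944  0.0172] target-frame [0.0278 0.1924 0.0174] F [-1.03  0.02 -1.43]
10 [0.1239 0.1239]
60 [0.1292 0.1292]
120 [0.136  0.1359]
155 [0.1315 0.1316]
180 [0.1348 0.1347]
200 [0.1373 0.1372]
before 233 284 [(np.int64(251), np.int64(267)), (np.int64(251), np.int64(267))]
now 233 284 [(np.int64(251), np.int64(267)), (np.int64(251), np.int64(267))]
```

The hook has not slipped in the grip. Back to the cradle.

drive_tool --pt "0 0.04 0 0 0 0" --pt "0 0.04 0 0 0 0" --pt "0 0.04 0 0 0 0" --pt "0 0.04 0 0 0 0" --pt "0 0.034 0 0 0 0"

```text
time: 23.9
ee_pos: [0.4517, -0.338, 0.197]
orientation: [-3.139, -0.073, 0.002]
contact_force: [0.6, -0.2, -2.2]
finger_gap: 0.0215
grip_force: 50.0
```

drive_tool --pt "0 0 0 0 0 0.073" --pt "0 0 0 0 0 0.073" --pt "0 0 0.04 0 0 0" --pt "0 0 0 0 0 0" --pt "0 0 0 0 0 0"

```text
time: 24.4
ee_pos: [0.4511, -0.3353, 0.1572]
orientation: [-3.135, 0.155, 0.006]
contact_force: [0.0, 0.4, -1.0]
finger_gap: 0.0221
grip_force: 50.0
```

Run:
```python
from h import *
plan([.4513,-.3364,.0515],np.radians(-5.67),1)
```

```text
t 24.4 p [ 0.4511 -0.3353  0.1572] xaxis yaw -5.67 tilt [-0.0034  0.0033]
turn [-0.0029  0.0037 -0.    ] shift now-frame [0.0007 0.0014 0.1057] target-frame [0.0003 0.0011 0.1057] F [ 0.01  0.41 -1.04]
```

drive_tool --pt "0 0.0007 0.02 0 0 0" --pt "0 0 0.025 0 0 0" --pt "0 0 0.02 0 0 0" --pt "0 0 0.01 0 0 0" --pt "0 0 0 0 0 0"

```text
time: 24.9
ee_pos: [0.4519, -0.3367, 0.0833]
orientation: [-3.137, 0.155, 0.002]
contact_force: [-0.4, -0.7, -1.4]
finger_gap: 0.0217
grip_force: 50.0
```

drive_tool --pt "0 0 0.007 0 0 0" --pt "0 0 0.007 0 0 0" --pt "0 0 0.007 0 0 0" --pt "0 0 0.005 0 0 0" --pt "0 0 0 0 0 0"

```text
time: 25.4
ee_pos: [0.4517, -0.3367, 0.0569]
orientation: [-3.137, 0.156, 0.002]
contact_force: [-0.1, 0.2, -1.8]
finger_gap: 0.0216
grip_force: 50.0
```

drive_tool --pt "0 0 0.002 0 0 0" --pt "0 0 0.001 0 0 0" --pt "0 0 0.001 0 0 0" --pt "0 0 0 0 0 0" --pt "0 0 0 0 0 0"

```text
time: 25.9
ee_pos: [0.4522, -0.3371, 0.0537]
orientation: [3.138, -0.156, 0.0]
contact_force: [0.2, 0.6, -1.1]
finger_gap: 0.022
grip_force: 50.0
```

drive_tool --pt "0 0 0.001 0 0 0" --pt "0 0 0.0005 0 0 0" --pt "0 0 0.0005 0 0 0" --pt "0 0 0 0 0 0" --pt "0 0 0 0 0 0"

```text
time: 26.4
ee_pos: [0.4521, -0.3371, 0.0517]
orientation: [-3.138, 0.156, -0.0]
contact_force: [0.4, 0.2, 0.1]
finger_gap: 0.0215
grip_force: 50.0
```

drive_tool --pt "0 0 0 0 0 0" --pt "0 0 0 0 0 0" --pt "0 0 0 0 0 0" --pt "0 0 0 0 0 0" --pt "0 0 0 0 0 0" --gripper 0.3

```text
time: 26.9
ee_pos: [0.4521, -0.3371, 0.0517]
orientation: [-3.138, 0.156, -0.0]
contact_force: [0.1, 0.1, 0.3]
finger_gap: 0.0563
grip_force: 0.0
```

drive_tool --pt "0 0 0 0 0 0" --pt "0 0 0 0 0 0" --pt "0 0 -0.01 0 0 0" --pt "0 0 -0.03 0 0 0" --pt "0 0 -0.04 0 0 0"

```text
time: 27.4
ee_pos: [0.451, -0.336, 0.1315]
orientation: [-3.135, 0.156, 0.005]
contact_force: [0.1, -0.9, 0.3]
finger_gap: 0.0572
grip_force: 0.0
```

drive_tool --pt "0 0 -0.04 0 0 0" --pt "-0.01 0 -0.03 0 0 0" --pt "0 0 0 0 0 0" --pt "0 0 0 0 0 0" --pt "0 0 0 0 0 0"

```text
time: 27.9
ee_pos: [0.4416, -0.3355, 0.2008]
orientation: [-3.136, 0.156, 0.002]
contact_force: [0.1, 0.3, -0.9]
finger_gap: 0.0574
grip_force: 0.0
```

```bash
python3 tray.py
python3 - <<'E'
from h import *
p,d,m=cam('wrist'); cv2.imwrite('pics/w5.png',p)
E
```

```text
top 232 ((720.6690063476562, -132.40948486328125), (169.39013671875, 119.07260131835938), 3.1899540424346924)
scene 490 ((722.5632934570312, -130.75604248046875), (173.83023071289062, 121.84809875488281), 3.046678066253662)
28.0 [ 0.44158301 -0.33539896  0.20024304] [-0.70837855 -0.63134765 -0.05773097] [0.03682423 0.00527007 0.01639812]
```

View pics/w5.png

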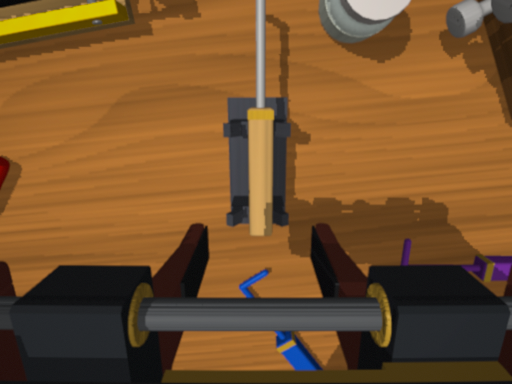

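The view shows the hook lying in both notches as before, its handle running from (261,110) to (261,236). The tray measurements have not changed: it is square and in place at the bar. Handing in.

```bash
python3 -c "
from bench import workorder; print(workorder.hand_in())"
```

```text
the job is handed in; nothing more can be done
None
```

The red tray was drawn square against the bumper bar and the hook laid back in its cradle. The job is handed in at about 28 s, no verdict was returned, and the tray's touch on the bar after the hook came away was checked by camera only.

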